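# Start and run in the filler plug of the grinder's coolant tank

## Task

The brass filler plug is out of the glass grinder's coolant tank. Stand it squarely in the tank's neck, turn it back gently anticlockwise until it drops into the thread start, then run it in clockwise until its flange sits flush on the neck, and let go of it. Never force it: keep the pressure of the plug on the neck light, and leave the other things where they are.

Things in the scene. Friction and masses are not known exactly. Their poses are not given: they have to be found in the camera images.
- plug_bar (a point): Loose brass filler plug, 76 mm high, about 0.2 kg, standing upright on its foot. To turn it by, it has an upright bar on top, 46 mm long, 14 mm thick, from 36 to 76 mm above the foot. This point: on the axis, 60 mm above the foot, 16 mm below the bar's top. z up the axis, x along the bar's length, y across its thickness (the way to grip it).
- plug_seat (a point): Centre of the underside of the plug's round knurled flange (65 mm across, 6 mm thick), 30 mm above the foot: this face comes to rest on the neck's rim. Below it is the round stem, 36 mm across, its foot tapered to 30 mm. Axes as plug_bar.
- plug_lugs (a point): Point on the plug's axis at its two thread lugs, 16 mm above the foot. The lugs stick out of the stem on opposite sides, one under each end of the bar; each is 10 mm wide, 4 mm thick and reaches 24 mm from the axis. Axes as plug_bar. Pressing of plug and neck on each other by more than 45 N in all spoils the thread.
- neck (a point): Centre of the mouth of the filler neck at its rim, 72 mm above the worktop; z up. The neck is an upright aluminium tube, 67 mm across outside, 51 mm bore, fixed in the middle of the tank, a grey plastic box 120 mm (this x) by 156 mm (this y), 50 mm high, fixed. From the drop into a start, about 1.2 rad clockwise brings the flange to the rim; about 1.6 rad is a hard stop.
- thread_top (a point): Point on the neck's axis 4 mm below the rim, level with the flat top of the thread in the bore: right-hand, two starts half a turn apart, 40 mm clear inside, lead 24 mm a turn. Lugs on the flat top hold the flange 13 mm above the rim; at a start the plug drops 8 mm, with 0.15 rad of play. Turned clockwise on the top, the lugs only jam on a blunt end.
- thread_start (a point): Same point on the neck's axis as thread_top; its axes are the tank's, not the thread's. Where the starts lie differs each time and is not measured: with the bar laid along the tank's y axis (either way round) the lugs rest on the flat top, and a start lies 0.1 to 1.8 rad farther back, anticlockwise from above.
- tape: yellow and black tape measure, 36x77x62 mm, bystander on the worktop; origin at the centre of its underside
- sander: cork sanding block, 55x96x31 mm, bystander; origin at the centre of its underside
- pins: small jar with a dark cap, 44 mm across, 105 mm high, bystander; origin at the centre of its underside
- flux: small brown dropper bottle, 34 mm across, 102 mm high, bystander; origin at the centre of its underside

How it is judged:
On the way:
1. the plug stands in the neck with its lugs dropped into the thread start (z of plug_seat in the frame of neck between 0.0015 and 0.0085 m and horizontal distance between plug_seat and neck below 0.004 m and angle between plug_seat's own z axis and vertical below 0.1 rad), for 0.1 s.
At the end, for the whole second after the job is handed in: the plug is at rest in the neck, upright within 0.04 rad and centred within 3 mm, with the underside of its flange less than 1 mm above the rim (z of plug_seat in the frame of neck between -0.003 and 0.001 m and horizontal distance between plug_seat and neck below 0.003 m and angle between plug_seat's own z axis and vertical below 0.04 rad and linear speed of plug below 0.01 m/s); the robot touches nothing.
It fails at once if the plug is forced: it presses on the tank's neck with more than 45 N (contact force between plug and tank above 45 N).
It fails at once if a bystander (tape measure, sanding block, jar, dropper bottle) is moved by more than 30 mm (distance of any of tape, sander, pins, flux from where it was at the start of the episode above 0.03 m).
It also fails if it takes over 67 s, if anything falls off the work surface, if the arm or the gripper's body presses on something with over 40 N, if the wrist force passes 120 N, or if a joint passes its speed limit or range.

## Robot

A 7-joint arm with a two-finger parallel gripper is mounted at the origin on a cart in front of the work surface, level with it; the furniture and walls round the work are solid. World frame = base frame: x ahead of the robot, y to its left, z up, the work surface at z = 0. Lengths are in m, angles in rad, forces in N, time in s.
With the tool pointing down it reaches from about 0.425 to 0.875 m from the base axis. Payload 9.9 kg.
Tool frame: the origin (TCP) lies midway between the tips of the shut fingers; the grasp point (between the pads) lies 19 mm behind it; z points along the fingers, y is the line along which they close (so a half turn about z gives the same grasp; the last joint's range is limited). The gripper opens to 85 mm and grips with 20 to 120 N. Pads are 22 mm wide; open, the fingers measure 114 mm over their backs; the gripper's body (76 mm by 85 mm) begins 54 mm behind the grasp point. The pads swing forward as they close: fully open they stand 13 mm farther back than shut.
Start: joints at [-1.418, 0.576, 0.025, 1.437, -0.015, 1.129, -0.057], TCP at [0.158, 0.656, 0.231] pointing down, gripper open.
Joint ranges: [-2.76, 2.76], [-0.34, 2.15], [-1.52, 1.57], [0.19, 2.46], [-1.09, 4.23], [0.17, 1.99], [-2.82, 2.82]. Speed limits (rad/s): [2.22, 2.22, 3.01, 3.01, 3.14, 3.14, 3.14].

## Interface

Orientations are given as [roll, pitch, yaw] about the fixed x, y, z axes, in that order (R = Rz(yaw) Ry(pitch) Rx(roll)).
In Python, from cell import ctrl gives the robot as it stands.
- The arm moves only by the tool send_rows, never from a script. Its argument "moves" is a list of rows, each an object of numbers: "hand": the closure, from 0 (fully open) to 1 (shut); "dx", "dy", "dz": the shift along the world's x, y, z in cm; "spin": the turn about the world's z in degrees. A call has 1 to 10 rows; each row shifts and turns the commanded pose from where the row before left it; what a row does not reach is not made up. A row lasts 1/10 s, in which the tool goes at most 50 mm and 8.59 degrees, less where a joint would pass 70% of its speed; a pose out of reach is approached as far as the arm can. A call is refused whole if a number of a shift passes 5 or a number of a turn 8.59, either way. A call with a gripper value outside its range is refused whole. The fingers move at their own pace and stop on an object; "grip_force" is the grip in N (left out, the last holds). Time passes only in rows, so rows that do not move let the fingers close. It gives the time, the measured TCP pose, the force, the opening and the grip force at its end, in the units of the state.
- ctrl.get_obs(): the state, without advancing time (a new reading comes with each control period).
- ctrl.snapshot(name): name is "scene" or "side" or "wrist"; returns the picture (420x560x3 uint8, blue, green, red); there is no depth.
- ctrl.calibration(name): a dict with "camera_matrix" (3x3 intrinsics, pixels), "eye" and "orientation" of the camera in the world. Camera axes: x right, y up, looking along -z (the intrinsics and any distortion apply to the point x, -y, -z); pixel columns grow to the right and rows downward; lengths in m; the calibration is good to about 2 mm. A picture is of the moment at which its call begins: read the wrist's pose just before it. calibration takes no time and is no camera call; for the wrist camera it gives the pose at the moment of the call.
- ctrl.job_done(): hands the job in; it is judged then, once.
The state is a dict: "time_s": time; "joint_positions": joint angles; "dq": joint speeds; "joint_torque": joint torques, N m; "position": TCP position; "orientation": TCP orientation; "ft_force": force on the tool from outside, world axes, zero at the start; "moment": the same for the moment, N m; "width": opening from 0.0 (shut) to 1.0 (fully open); "gripper_force": force on a finger pad.
Only numpy, scipy, OpenCV 4.12 (cv2) and the standard library are available. Lean on these libraries where they do the work, as an engineer would, in place of code of your own. Each camera call takes 0.05 s, during which the arm holds its last target. There are 200 camera calls.

## Working session

There is one attempt and no reset: what is moved stays moved. The work goes in short steps, Python scripts to look and compute and a tool call to move; the robot and the scene stay as the last step left them, time stands still between calls to the robot, and variables do not carry over. Pictures are saved under pics/ and viewed, at most 10 in all, crops included, and the job is handed in when it is done.

Besides the shell and the picture viewer there is one more tool, called after ">>>" by a JSON object that holds its "fn" and its "kwargs". send_rows: Moves the arm, as the interface text tells. Its arguments: {"type":"object","properties":{"moves":{"type":"array","items":{"type":"object","properties":{"hand":{"type":"number"},"dx":{"type":"number"},"dy":{"type":"number"},"dz":{"type":"number"},"spin":{"type":"number"}}}},"grip_force":{"type":"number"}},"required":["moves"]}

```bash
mkdir -p pics; python3 - <<'E'
from cell import ctrl
import cv2,numpy as np
o=ctrl.get_obs();print({k:np.round(v,3) for k,v in o.items()})
for n in("scene","side","wrist"):
    c=ctrl.calibration(n);print(n,c)
    cv2.imwrite(f"pics/{n}0.png",ctrl.snapshot(n))
a=[cv2.imread(f"pics/{n}0.png") for n in("scene","side","wrist")]
E
```

```text
{'time_s': np.float64(0.0), 'joint_positions': array([-1.418,  0.577,  0.025,  1.438, -0.015,  1.129, -0.057]), 'dq': array([ 0.002,  0.   , -0.   ,  0.   ,  0.002, -0.   ,  0.001]), 'joint_torque': array([-0.0000e+00, -7.6577e+01,  2.2500e+00, -2.8596e+01,  1.5000e-02,
        1.3000e-02,  0.0000e+00]), 'position': array([0.158, 0.656, 0.23 ]), 'orientation': array([-3.14 ,  0.   ,  2.905]), 'ft_force': array([ 0.159, -0.486,  0.453]), 'moment': array([-0.014,  0.07 , -0.001]), 'gripper_force': np.float64(0.0), 'width': np.float64(0.997)}
scene {'camera_matrix': array([[381.51745804,   0.        , 280.03665528],
       [  0.        , 381.51745804, 202.44813403],
       [  0.        ,   0.        ,   1.        ]]), 'eye': array([ 0.08360511, -0.5002436 ,  0.78063996]), 'orientation': array([ 0.73769911, -0.00471638, -0.73752147])}
side {'camera_matrix': array([[427.79210649,   0.        , 280.06052297],
       [  0.        , 427.79210649, 212.73403648],
       [  0.        ,   0.        ,   1.        ]]), 'eye': array([0.31455681, 0.83375938, 0.71048675]), 'orientation': array([ 9.60418353e-01, -1.60178101e-03, -2.90945069e+00])}
wrist {'camera_matrix': array([[369.82265975,   0.        , 280.37551621],
       [  0.        , 369.82265975, 208.01850942],
       [  0.        ,   0.        ,   1.        ]]), 'eye': array([0.08109013, 0.6742915 , 0.37367799]), 'orientation': array([-3.12321825e-01,  1.11274713e-03,  1.33456785e+00])}
```

View pics/scene0.png

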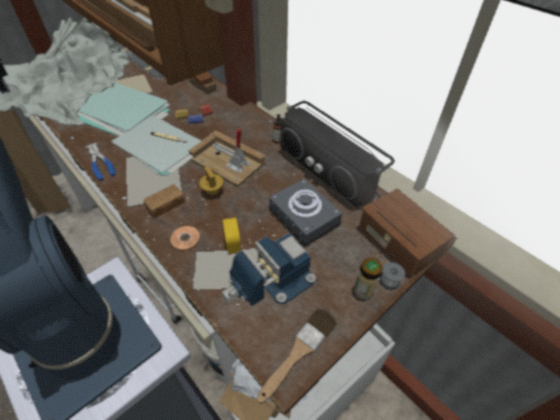

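View pics/side0.png

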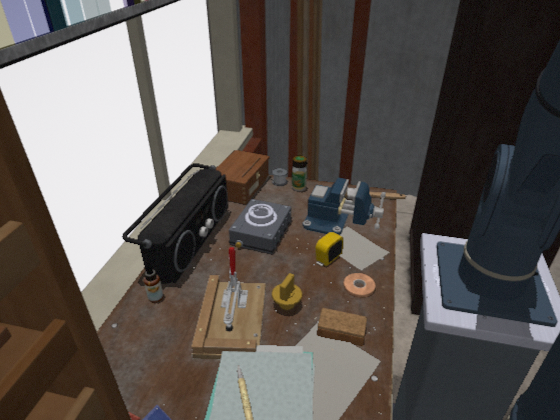

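View pics/wrist0.png

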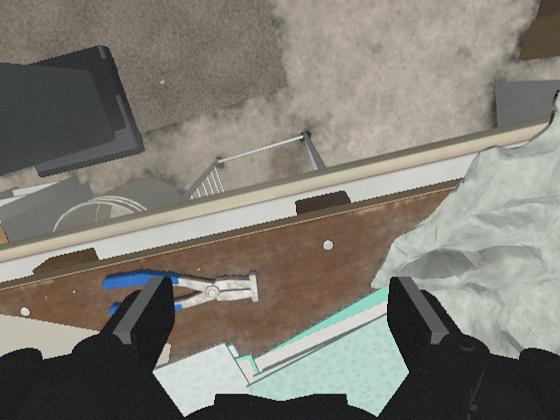

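Scene: plug near (211,185), neck near (305,203), tape (232,235), sanding block (164,200). Side: plug near (287,295), neck (261,215). The wrist view doesn't show the work yet.

```bash
cat > h.py <<'E'
from cell import ctrl
import cv2,numpy as np
from scipy.spatial.transform import Rotation as R
def rays(c,px):
    px=np.atleast_2d(px).astype(float)
    K=c["camera_matrix"]; d=np.c_[(px[:,0]-K[0,2])/K[0,0],-(px[:,1]-K[1,2])/K[1,1],-np.ones(len(px))]
    return R.from_euler("xyz",c["orientation"]).apply(d)
def plane(c,px,z):
    d=rays(c,px); e=np.array(c["eye"]); return e+d*((z-e[2])/d[:,2])[:,None]
def proj(c,P):
    q=R.from_euler("xyz",c["orientation"]).inv().apply(np.atleast_2d(P)-c["eye"])
    K=c["camera_matrix"]; return np.c_[K[0,2]-K[0,0]*q[:,0]/q[:,2],K[1,2]+K[1,1]*q[:,1]/q[:,2]]
E
python3 - <<'E'
from h import *
sc,si=ctrl.calibration("scene"),ctrl.calibration("side")
for n,c,pts in(("scene",sc,dict(neck=(305,203,.072),flange=(210,187,.036),tape=(232,236,.03),sander=(164,200,.03))),("side",si,dict(neck=(261,214,.072),flange=(288,296,.036),bartop=(290,283,.076),tape=(330,249,.03),sander=(343,325,.03),flux=(152,290,.05),pins=(299,173,.05)))):
    for k,(u,v,z) in pts.items(): print(n,k,plane(c,(u,v),z).round(3))
for n in("scene","side"):
    im=cv2.imread(f"pics/{n}0.png")
    a=im[130:260,150:360] if n=="scene" else im[180:340,210:370]
    cv2.imwrite(f"pics/{n}c.png",cv2.resize(a,None,fx=3.7,fy=3.7,interpolation=cv2.INTER_CUBIC))
E
```

```text
scene neck [[ 0.564 -0.069  0.072]]
scene flange [[0.437 0.169 0.036]]
scene tape [[ 0.382 -0.001  0.03 ]]
scene sander [[0.321 0.216 0.03 ]]
side neck [[ 0.57  -0.038  0.072]]
side flange [[0.447 0.195 0.036]]
side bartop [[0.443 0.196 0.076]]
side tape [[0.381 0.01  0.03 ]]
side sander [[0.323 0.242 0.03 ]]
side flux [[0.731 0.259 0.05 ]]
side pins [[ 0.523 -0.309  0.05 ]]
```

View pics/sidec.png

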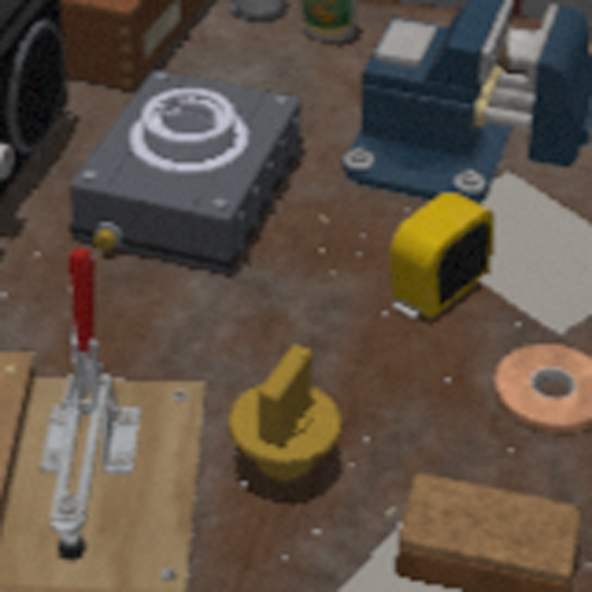

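Side crop: plug flange centre at crop (285,425) → px (287,295), bar running up-right towards (300,350); neck rim ellipse centre at (187,107) → px (260.5,209). A toggle clamp stands left of the plug. My scene picks were coarse, so I'll refine with masks.

```bash
python3 - <<'E'
from h import *
sc,si=ctrl.calibration("scene"),ctrl.calibration("side")
# bar top ends (side crop): 
e=np.array([[270,392],[306,350]])/3.7+[210,180]
P=plane(si,e,.076);d=P[1]-P[0];print(P.round(3),"bar ang",np.degrees(np.arctan2(d[1],d[0])))
def brass(im,box):
    h=cv2.cvtColor(im,cv2.COLOR_BGR2HSV);m=cv2.inRange(h,(15,140,50),(32,255,255))
    k=np.zeros_like(m);x0,y0,x1,y1=box;k[y0:y1,x0:x1]=m[y0:y1,x0:x1]
    n,l,s,c=cv2.connectedComponentsWithStats(k);i=1+s[1:,4].argmax();return s[i],c[i]
for n,c,b in(("scene",sc,(190,155,235,205)),("side",si,(260,265,315,330))):
    s,cc=brass(cv2.imread(f"pics/{n}0.png"),b);print(n,s,cc)
    print(" flange guess widest:",plane(c,(s[0]+s[2]/2,cc[1]),.036).round(3))
def tri(a,b):
    d1,d2=rays(sc,a)[0],rays(si,b)[0];A=np.c_[d1,-d2];t=np.linalg.lstsq(A,si["eye"]-sc["eye"],rcond=None)[0]
    p,q=sc["eye"]+t[0]*d1,si["eye"]+t[1]*d2;return ((p+q)/2).round(3),np.linalg.norm(p-q).round(4)
print("neck tri",tri((305,203),(260.5,209)))
tank=np.array([[72,205],[155,75],[300,100],[240,245]])/3.7+[210,180]
print(plane(si,tank,.05).round(3))
E
```

```text
[[0.455 0.208 0.076]
 [0.443 0.17  0.076]] bar ang -108.3518527585831
scene [200 168  23  27 392] [210.8494898  182.27806122]
 flange guess widest: [[0.451 0.181 0.036]]
side [272 273  31  37 695] [286.88776978 293.20719424]
 flange guess widest: [[0.45  0.188 0.036]]
neck tri (array([ 0.575, -0.064,  0.066]), np.float64(0.0102))
[[ 0.631  0.04   0.05 ]
 [ 0.622 -0.126  0.05 ]
 [ 0.508 -0.119  0.05 ]
 [ 0.51   0.055  0.05 ]]
```

View pics/scenec.png

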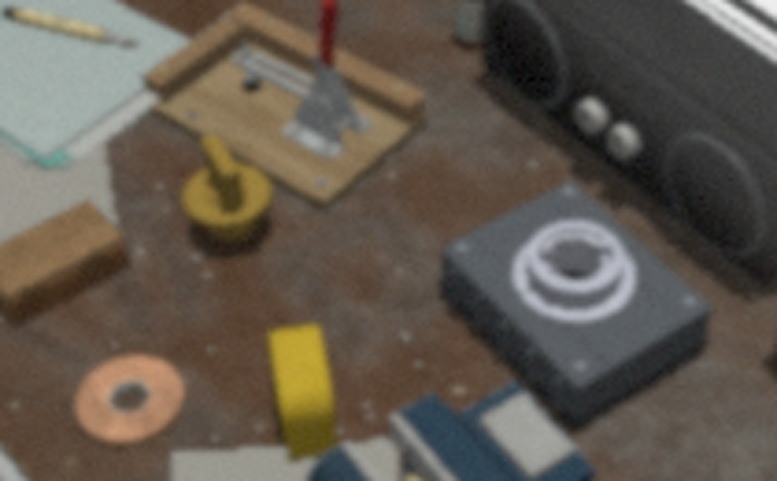

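Scene crop confirms the plug at crop (227,200), with the clamp 8–10 cm off to its upper right, and the neck rim around (578,255). Moving above the plug with the bar direction ≈72°.

>>> {"fn": "send_rows", "kwargs": {"moves": [{"dx": 2.7, "dy": -4.2, "dz": 1, "spin": -8.5}, {"dx": 2.7, "dy": -4.2, "dz": 1, "spin": -8.5}, {"dx": 2.7, "dy": -4.2, "spin": -8.5}, {"dx": 2.7, "dy": -4.2, "spin": -8.5}, {"dx": 2.7, "dy": -4.2, "spin": -8.5}, {"dx": 2.7, "dy": -4.2, "spin": -8.5}, {"dx": 2.7, "dy": -4.2, "spin": -8.5}, {"dx": 2.7, "dy": -4.2, "spin": -8.5}, {"dx": 2.7, "dy": -4.2, "spin": -8.5}, {"dx": 2.7, "dy": -4.2, "spin": -8.5}]}}

```text
validation failed for argument at $.mo...
```

>>> {"fn": "send_rows", "kwargs": {"moves": [{"dx": 2.2, "dy": -4.7, "spin": -8.5}, {"dz": -1}, {"dz": -1}]}}

```text
validation failed for argument at $.mo...
```

```bash
python3 - <<'E'
from h import *
o=ctrl.get_obs();print(o["position"],o["orientation"],o["joint_positions"].round(2))
c=ctrl.calibration("wrist");im=ctrl.snapshot("wrist");cv2.imwrite("pics/w1.png",im)
np.save("w1.npy",np.r_[c["eye"],c["orientation"]])
print(c["eye"],c["orientation"], proj(c,[o["position"],[.45,.187,.076]]))
E
```

```text
[0.15826832 0.65583907 0.23063088] [-3.14032514e+00  9.54825956e-05  2.90486210e+00] [-1.42  0.58  0.02  1.44 -0.01  1.13 -0.06]
[0.08110074 0.67432612 0.37378929] [-3.12310923e-01  8.91615001e-04  1.33456138e+00] [[280.86974125 280.60861218]
 [-53.43559014 516.87140177]]
```

View pics/w1.png

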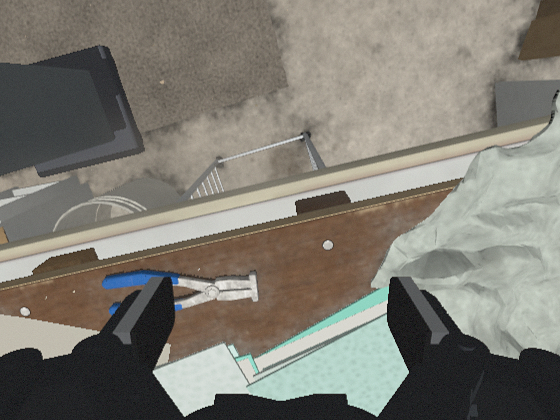

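The moves were refused, so this view is unchanged from the first. Rows probably need every field.

>>> {"fn": "send_rows", "kwargs": {"moves": [{"dx": 2.7, "dy": -4.2, "dz": 1, "spin": -8.5, "hand": 0}, {"dx": 2.7, "dy": -4.2, "dz": 1, "spin": -8.5, "hand": 0}, {"dx": 2.7, "dy": -4.2, "dz": 0, "spin": -8.5, "hand": 0}, {"dx": 2.7, "dy": -4.2, "dz": 0, "spin": -8.5, "hand": 0}, {"dx": 2.7, "dy": -4.2, "dz": 0, "spin": -8.5, "hand": 0}, {"dx": 2.7, "dy": -4.2, "dz": 0, "spin": -8.5, "hand": 0}, {"dx": 2.7, "dy": -4.2, "dz": 0, "spin": -8.5, "hand": 0}, {"dx": 2.7, "dy": -4.2, "dz": 0, "spin": -8.5, "hand": 0}, {"dx": 2.7, "dy": -4.2, "dz": 0, "spin": -8.5, "hand": 0}, {"dx": 2.7, "dy": -4.2, "dz": 0, "spin": -8.5, "hand": 0}]}}

```text
time_s: 1.2
position: [0.4281, 0.2359, 0.2512]
orientation: [3.141, -0.001, 1.415]
ft_force: [0.4, 0.5, -0.3]
width: 1.001
gripper_force: 0.0
```

>>> {"fn": "send_rows", "kwargs": {"moves": [{"dx": 2.2, "dy": -4.7, "dz": 0, "spin": -8.5, "hand": 0}, {"dx": 0, "dy": 0, "dz": -1, "spin": 0, "hand": 0}, {"dx": 0, "dy": 0, "dz": 0, "spin": 0, "hand": 0}]}}

```text
time_s: 1.5
position: [0.4482, 0.1914, 0.2401]
orientation: [-3.14, 0.001, 1.271]
ft_force: [0.2, 1.6, -0.4]
width: 1.002
gripper_force: 0.0
```

```bash
python3 - <<'E'
from h import *
o=ctrl.get_obs();print(o["position"],o["orientation"],o["joint_positions"].round(2))
c=ctrl.calibration("wrist");im=ctrl.snapshot("wrist");cv2.imwrite("pics/w2.png",im)
np.save("w2.npy",np.r_[c["eye"],c["orientation"]])
print(c["eye"],c["orientation"], proj(c,[o["position"],[.45,.187,.076]]))
E
```

```text
[0.44823919 0.19142874 0.24013115] [-3.14042079e+00  1.01062656e-03  1.27116389e+00] [-0.9   0.33  0.54  1.92 -0.2   0.95 -0.56]
[0.47123037 0.26668223 0.38320328] [-0.31349406  0.00173439 -0.2991276 ] [[281.42274882 278.88827462]
 [284.71424745 188.98146075]]
```

View pics/w2.png

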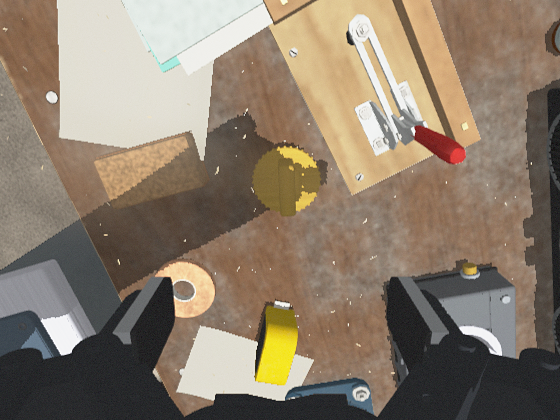

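Wrist view: plug flange centred near (286,179), radius ≈34 px, bar nearly vertical in the image around column 288 (rows ≈160–215); the red clamp handle is at (440,145), well clear. I'll measure bar edges numerically.

```bash
python3 - <<'E'
from h import *
im=cv2.imread("pics/w2.png");w=np.load("w2.npy");c=dict(ctrl.calibration("wrist"),eye=w[:3],orientation=w[3:])
h=cv2.cvtColor(im,cv2.COLOR_BGR2HSV);m=cv2.inRange(h,(18,120,40),(32,255,255));k=np.zeros_like(m);k[130:230,235:335]=m[130:230,235:335]
n,l,s,cc=cv2.connectedComponentsWithStats(k);i=1+s[1:,4].argmax();print(s[i],cc[i])
(x,y),r=cv2.minEnclosingCircle(max(cv2.findContours(k,0,2)[0],key=cv2.contourArea));print("circ",x,y,r)
g=cv2.GaussianBlur(cv2.cvtColor(im,cv2.COLOR_BGR2GRAY),(3,3),0)
for r in range(146,222,4):print(r,g[r,264:314:2])
print(proj(c,[[.45,.187,.036],[.45,.187,.076]]))
for p in((286,179,.036),(288,188,.076)):print(plane(c,p[:2],p[2]).round(4))
print(plane(c,np.array([[x,y]]),.036))
E
```

```text
[ 252  145   69   71 3621] [286.05854736 179.6081193 ]
circ 285.5542907714844 180.2782745361328 35.511173248291016
146 [ 72  71  68  67  71  72  73 111  85  87 151 110  91 140  94  70 112 108
 129 125 124 122 124 129 136]
150 [ 73  75  76  78 103 104 122 160 193 204 203 205 205 204 205 206 203 182
 151 149 118 119 119 120 126]
154 [ 87 101 109 107 108 109 107 106 131 156 203 203 203 204 203 204 203 203
 204 205 202 191 151 118 151]
158 [105 106 107 107 106 107 108 105 101 101 111 129 125 142 182 204 203 203
 203 203 203 203 203 191 167]
162 [107 106 107 107 107 108 108 100  98  97  99  98  98 101 118 179 163 175
 202 205 205 205 207 207 206]
166 [107 105 107 107 107 107 109 100 102 104 105 104 119 155 134 106 109 108
 111 170 191 198 157 152 175]
170 [106 106 107 106 109 107 105 101 105 108 108 110 109 118 140 111 108 109
 110 110 109 109 110 108 109]
174 [105 106 105 106 103 107 108 102 106 107 108 109 110 108 107 107 111 109
 109 173 128 111 110 111 110]
178 [104 104 103 104 106 106 107 103 104 107 108 109 109 107 107 104 113 110
 108 108 109 109 110 109 110]
182 [105 105 105 105 1
[... 493 characters left out ...]
90 191 192 193 191]
202 [104 104 105 106 105 105 108 106  99 103 105 106 106 104 104 110 180 194
 199 199 199 200 199 165 134]
206 [ 72  97 100 104 104 103 104 105  99 101 105 107 107 105 103 103 176 191
 192 193 186 145 135 129 125]
210 [ 72  86  86 100 104 105 103 105  98 101 104 106 107 106 104 102 157 180
 160 130 124 127 128 127 121]
214 [107 107 107 103 104 107 110 114 106 100 102 104 104 103 103 107 131 135
 134 138 137 131 127 130 127]
218 [106 105 105 109 112 113 109 109 115 115 120 124 118 119 125 126 124 124
 128 133 134 134 131 129 132]
[[284.32223371 178.1923911 ]
 [284.71424745 188.98146075]]
[[0.4513 0.1858 0.036 ]]
[[0.4529 0.187  0.076 ]]
[[0.45053424 0.18468123 0.036     ]]
```

>>> {"fn": "send_rows", "kwargs": {"moves": [{"dx": 0.4, "dy": -0.55, "dz": -2, "spin": 2, "hand": 0}, {"dx": 0, "dy": 0, "dz": -4.5, "spin": 0, "hand": 0}, {"dx": 0, "dy": 0, "dz": -4.5, "spin": 0, "hand": 0}, {"dx": 0, "dy": 0, "dz": -4.0, "spin": 0, "hand": 0}, {"dx": 0, "dy": 0, "dz": -2.7, "spin": 0, "hand": 0}, {"dx": 0, "dy": 0, "dz": -1.0, "spin": 0, "hand": 0}, {"dx": 0, "dy": 0, "dz": -1.0, "spin": 0, "hand": 0}, {"dx": 0, "dy": 0, "dz": 0, "spin": 0, "hand": 0}]}}

```text
time_s: 2.35
position: [0.4525, 0.1877, 0.0438]
orientation: [-3.141, -0.0, 1.309]
ft_force: [0.3, 0.9, -0.1]
width: 1.004
gripper_force: 0.0
```

>>> {"fn": "send_rows", "kwargs": {"grip_force": 40, "moves": [{"dx": 0, "dy": 0, "dz": 0, "spin": 0, "hand": 1}, {"dx": 0, "dy": 0, "dz": 0, "spin": 0, "hand": 1}, {"dx": 0, "dy": 0, "dz": 0, "spin": 0, "hand": 1}, {"dx": 0, "dy": 0, "dz": 0, "spin": 0, "hand": 1}, {"dx": 0, "dy": 0, "dz": 0, "spin": 0, "hand": 1}, {"dx": 0, "dy": 0, "dz": 0, "spin": 0, "hand": 1}, {"dx": 0, "dy": 0, "dz": 0, "spin": 0, "hand": 1}, {"dx": 0, "dy": 0, "dz": 0, "spin": 0, "hand": 1}]}}

```text
time_s: 3.15
position: [0.4528, 0.1871, 0.0443]
orientation: [3.141, -0.001, 1.308]
ft_force: [-1.5, 0.2, 6.5]
width: 0.159
gripper_force: 41.0
```

>>> {"fn": "send_rows", "kwargs": {"moves": [{"dx": 0, "dy": 0, "dz": 2, "spin": 0, "hand": 1}, {"dx": 0, "dy": 0, "dz": 3, "spin": 0, "hand": 1}, {"dx": 0, "dy": 0, "dz": 4, "spin": 0, "hand": 1}, {"dx": 0, "dy": 0, "dz": 4, "spin": 0, "hand": 1}, {"dx": 1, "dy": -3, "dz": 3, "spin": 2, "hand": 1}, {"dx": 1.5, "dy": -4, "dz": 1, "spin": 3, "hand": 1}, {"dx": 1.5, "dy": -4, "dz": 0, "spin": 3, "hand": 1}, {"dx": 1.5, "dy": -4, "dz": 0, "spin": 3, "hand": 1}, {"dx": 1.5, "dy": -4, "dz": 0, "spin": 2, "hand": 1}, {"dx": 1.5, "dy": -4, "dz": 0, "spin": 0, "hand": 1}]}}

```text
time_s: 4.15
position: [0.5376, -0.0447, 0.2138]
orientation: [-3.141, -0.0, 1.536]
ft_force: [1.3, -0.1, 0.1]
width: 0.156
gripper_force: 39.9
```

>>> {"fn": "send_rows", "kwargs": {"moves": [{"dx": 1.5, "dy": -4, "dz": 0, "spin": 0, "hand": 1}, {"dx": 1.2, "dy": -4, "dz": 0, "spin": 0, "hand": 1}, {"dx": 0.5, "dy": -2, "dz": 0, "spin": 0, "hand": 1}, {"dx": 0, "dy": -1, "dz": 0, "spin": 0, "hand": 1}, {"dx": 0, "dy": 0, "dz": 0, "spin": 0, "hand": 1}]}}

```text
time_s: 4.65
position: [0.5688, -0.1542, 0.2135]
orientation: [-3.14, 0.0, 1.533]
ft_force: [-0.2, -0.4, -1.4]
width: 0.156
gripper_force: 39.9
```

```bash
python3 - <<'E'
from h import *
o=ctrl.get_obs();print(o["position"],o["orientation"],o["joint_positions"].round(2),o["ft_force"])
c=ctrl.calibration("wrist");im=ctrl.snapshot("wrist");cv2.imwrite("pics/w3.png",im)
np.save("w3.npy",np.r_[c["eye"],c["orientation"]])
print(c["eye"],c["orientation"], proj(c,[o["position"],[.57,-.05,.072]]))
E
```

```text
[ 0.56879499 -0.15415667  0.2135471 ] [-3.14049105e+00  2.07180669e-04  1.53260082e+00] [-0.12  0.5   0.47  1.71 -0.26  1.    0.41] [-0.19429418 -0.35921952 -1.43451314]
[ 0.57146741 -0.07551182  0.35667948] [-0.3125597   0.0015702  -0.03770268] [[281.57136811 279.18405388]
 [277.59062075  50.92716757]]
```

View pics/w3.png

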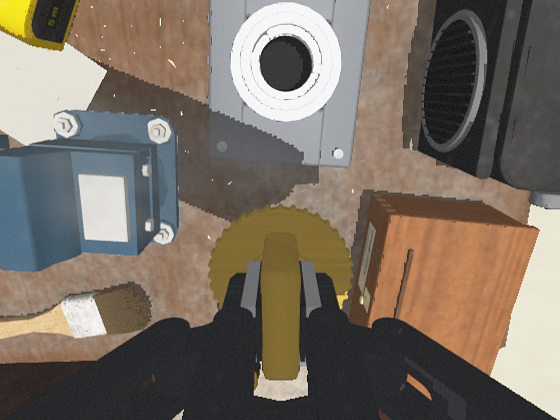

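Wrist view: neck rings around (287,62) with the dark bore, tank front corners near (210,152) and (350,165), plug held at (281,275) with bar up-down. Zooming in on the neck for the rim circle.

```bash
python3 - <<'E'
from h import *
im=cv2.imread("pics/w3.png");w=np.load("w3.npy");c=dict(ctrl.calibration("wrist"),eye=w[:3],orientation=w[3:])
a=im[0:125,225:350].astype(float);a=np.clip((a-0)/255,0,1)**2.5*255
cv2.imwrite("pics/w3z.png",cv2.resize(a.astype(np.uint8),None,fx=4.8,fy=4.8,interpolation=cv2.INTER_CUBIC))
h=cv2.cvtColor(im,cv2.COLOR_BGR2HSV);m=cv2.inRange(h,(18,120,40),(32,255,255));m[:195]=0;m[:,:190]=0;m[:,370:]=0
ct=max(cv2.findContours(m,0,1)[0],key=cv2.contourArea)[:,0,:]
from scipy.optimize import least_squares
for z,lo in((.1994,240),(.2054,240)):
    p=plane(c,ct[ct[:,1]<lo],z)[:,:2]
    f=least_squares(lambda q:np.hypot(*(p-q[:2]).T)-.0325,[.569,-.154],loss="soft_l1",f_scale=.001);print(z,f.x.round(4),np.abs(f.fun).mean())
g=cv2.cvtColor(im,cv2.COLOR_BGR2GRAY)
for r in(240,250,256):print(r,g[r,255:310:2])
# tank edges: grey-blue side edges
for r in(20,60,100,130):print(r,g[r,196:226:2],g[r,340:384:2])
E
```

```text
0.1994 [ 0.5679 -0.1577] 0.00047108938862197
0.2054 [ 0.568 -0.156] 0.00044543433865936767
240 [112 108 108 107 110  92  94  97  94  92  94  95  98  96  96  98 100  97
  94  92  97 110 107 107 108 110 107 109]
250 [103 108 106 108  95  94  94  96  93  94  97  95  96  97  93  89  95  95
  97  95  96  95 109 107 104 107 104 106]
256 [106 104  99 108  89  96  94  95  98  98  95  99  95  96  99  99  97  98
  99  92  94  92 109  97 104 110 109 109]
20 [131 130 123 125 125 112 153 133 160 160 163 162 162 163 166] [170 167 168 168 166 168 166 168 166 165 165 163 164 152 110 130 127 132
 126 128 130 134]
60 [132 133 129 125 120 114 155 137 162 160 162 163 163 163 165] [249 166 167 166 163 165 166 165 163 165 166 134 131 130 131 132 131 127
 128 132 130 137]
100 [ 74 151 144 140 143 133 133 138 162 159 161 162 159 164 166] [165 166 165 167 166 166 165 167 148 114 155 157 156 146 145 148 145 142
 145 147 149 144]
130 [82 81 84 90 85 81 80 88 93 90 90 89 92 92 90] [166 166 162 165 165 161 157 121 131 137 136 142 139 135 137 132 132 143
 136 135 135 142]
```

View pics/w3z.png

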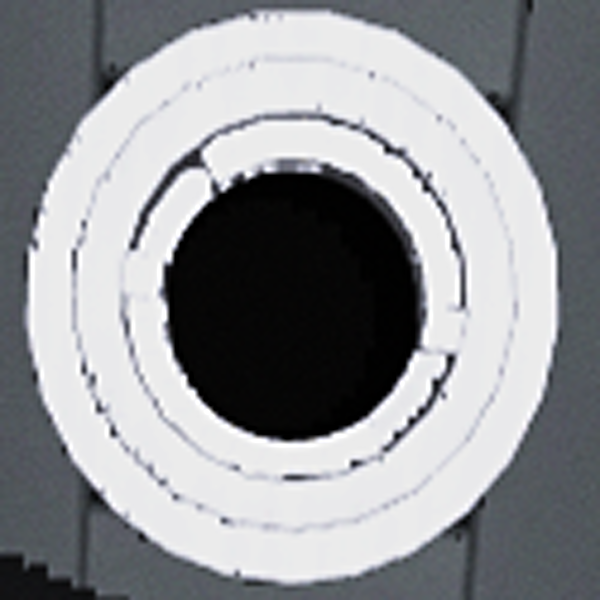

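Zoom: rim bore circle spans crop x 123–465, y 115–480, rim outer x 73–517, y 55–530, so the centre is near px (286.5,61.2). Blunt thread ends show at upper left (205,165) and lower right (435,350), so a start lies roughly at 150°.

```bash
python3 - <<'E'
from h import *
w=np.load("w3.npy");c=dict(ctrl.calibration("wrist"),eye=w[:3],orientation=w[3:])
f=lambda q:np.array(q)/4.8+[224.9,-.1]   # resize half-pixel
for q in([(123,297),(465,297),(295,115),(295,480)],[(73,292),(517,292),(295,55),(295,530)]):
    P=plane(c,f(q),.072);print(P[:,:2].round(4),"centre",(P[:2,0].mean().round(4),P[2:,1].mean().round(4)),P[1,0]-P[0,0],P[2,1]-P[3,1])
n=np.r_[P[:2,0].mean(),P[2:,1].mean(),.072]
for q in[(205,165),(130,290),(435,350),(430,310)]:
    v=plane(c,f(q),.068)[0]-n;print(q,np.degrees(np.arctan2(v[1],v[0])).round(0),np.hypot(v[0],v[1]).round(4))
for e in([(208.5,20),(209,60)],[(366.5,20),(361.5,60),(356,100),(353,130)]):
    P=plane(c,e,.05);d=P[0]-P[-1];print("edge",P[:,:2].round(4).tolist(),np.degrees(np.arctan2(d[1],d[0])))
E
```

```text
[[ 0.5503 -0.0565]
 [ 0.6014 -0.0584]
 [ 0.5768 -0.0328]
 [ 0.5751 -0.0837]] centre (np.float64(0.5758), np.float64(-0.0582)) 0.05106924626307563 0.050851861319620405
[[ 0.5429 -0.0555]
 [ 0.6091 -0.058 ]
 [ 0.5771 -0.025 ]
 [ 0.5749 -0.0911]] centre (np.float64(0.576), np.float64(-0.0581)) 0.06624684322313512 0.0661100547991754
(205, 165) 123.0 0.0234
(130, 290) 174.0 0.025
(435, 350) -19.0 0.0225
(430, 310) -5.0 0.0205
edge [[0.519, -0.0247], [0.5167, -0.0525]] 85.21022903226404
edge [[0.6372, -0.0292], [0.6343, -0.0569], [0.6308, -0.0865], [0.629, -0.1099]] 84.15860744904681
```

>>> {"fn": "send_rows", "kwargs": {"moves": [{"dx": 0.2, "dy": 2, "dz": 0, "spin": 0, "hand": 1}, {"dx": 0.2, "dy": 3, "dz": 0, "spin": 0, "hand": 1}, {"dx": 0.2, "dy": 3, "dz": 0, "spin": 0, "hand": 1}, {"dx": 0.17, "dy": 1.9, "dz": -1, "spin": 0, "hand": 1}, {"dx": 0, "dy": 0, "dz": -3, "spin": 0, "hand": 1}, {"dx": 0, "dy": 0, "dz": -3, "spin": 0, "hand": 1}, {"dx": 0, "dy": 0, "dz": -1.8, "spin": 0, "hand": 1}, {"dx": 0, "dy": 0, "dz": 0, "spin": 0, "hand": 1}, {"dx": 0, "dy": 0, "dz": 0, "spin": 0, "hand": 1}]}}

```text
time_s: 5.6
position: [0.5771, -0.0535, 0.1259]
orientation: [-3.141, 0.0, 1.535]
ft_force: [0.4, 0.3, -0.8]
width: 0.155
gripper_force: 39.8
```

```bash
python3 - <<'E'
from h import *
o=ctrl.get_obs();print(o["position"],o["orientation"],o["ft_force"],o["moment"],o["joint_positions"].round(2))
P=o["position"]
for n in("side","scene"):
    c=ctrl.calibration(n);im=ctrl.snapshot(n);cv2.imwrite(f"pics/{n}4.png",im)
    print(n,proj(c,[[P[0]-.0005,P[1]-.0028,P[2]-.0111],[.576,-.058,.072]]).round(1))
E
```

```text
[ 0.5770818  -0.05353977  0.1259151 ] [-3.14093051e+00  5.75056499e-05  1.53540140e+00] [ 0.3944921   0.27061278 -0.79398839] [ 0.04424644 -0.02973993 -0.0276465 ] [-0.26  0.59  0.42  1.83 -0.32  0.79  0.3 ]
side [[260.2 196. ]
 [261.  209.4]]
scene [[305.8 186. ]
 [305.2 198.3]]
```

>>> {"fn": "send_rows", "kwargs": {"moves": [{"dx": -0.06, "dy": -0.17, "dz": 0, "spin": 0, "hand": 1}, {"dx": 0, "dy": 0, "dz": -0.8, "spin": 0, "hand": 1}, {"dx": 0, "dy": 0, "dz": -0.8, "spin": 0, "hand": 1}, {"dx": 0, "dy": 0, "dz": 0, "spin": 0, "hand": 1}, {"dx": 0, "dy": 0, "dz": -0.2, "spin": 0, "hand": 1}, {"dx": 0, "dy": 0, "dz": -0.2, "spin": 0, "hand": 1}, {"dx": 0, "dy": 0, "dz": 0, "spin": 0, "hand": 1}]}}

```text
time_s: 6.4
position: [0.5766, -0.0558, 0.1057]
orientation: [-3.141, 0.0, 1.535]
ft_force: [-0.2, -0.6, -1.9]
width: 0.163
gripper_force: 39.9
```

>>> {"fn": "send_rows", "kwargs": {"moves": [{"dx": 0, "dy": 0.05, "dz": -0.15, "spin": 0, "hand": 1}, {"dx": 0, "dy": 0, "dz": -0.1, "spin": 0, "hand": 1}, {"dx": 0, "dy": 0, "dz": 0, "spin": 0, "hand": 1}]}}

```text
time_s: 6.7
position: [0.5766, -0.0552, 0.1033]
orientation: [-3.141, -0.0, 1.535]
ft_force: [-0.3, 0.2, -1.1]
width: 0.157
gripper_force: 39.9
```

>>> {"fn": "send_rows", "kwargs": {"moves": [{"dx": 0, "dy": 0, "dz": -0.1, "spin": 0, "hand": 1}, {"dx": 0, "dy": 0, "dz": 0, "spin": 0, "hand": 1}]}}

```text
time_s: 6.9
position: [0.5766, -0.0553, 0.1023]
orientation: [-3.141, -0.0, 1.535]
ft_force: [0.2, -0.4, -1.2]
width: 0.157
gripper_force: 39.9
```

>>> {"fn": "send_rows", "kwargs": {"moves": [{"dx": 0, "dy": 0, "dz": -0.1, "spin": 0, "hand": 1}, {"dx": 0, "dy": 0, "dz": 0, "spin": 0, "hand": 1}]}}

```text
time_s: 7.1
position: [0.5766, -0.0553, 0.1013]
orientation: [-3.142, 0.0, 1.535]
ft_force: [-0.3, 0.2, -2.2]
width: 0.159
gripper_force: 39.9
```

>>> {"fn": "send_rows", "kwargs": {"moves": [{"dx": 0, "dy": 0, "dz": -0.1, "spin": 0, "hand": 1}, {"dx": 0, "dy": 0, "dz": 0, "spin": 0, "hand": 1}]}}

```text
time_s: 7.3
position: [0.5766, -0.0553, 0.1003]
orientation: [-3.141, -0.0, 1.535]
ft_force: [-1.1, -0.3, -2.1]
width: 0.155
gripper_force: 39.9
```

>>> {"fn": "send_rows", "kwargs": {"moves": [{"dx": 0, "dy": 0, "dz": -0.1, "spin": 0, "hand": 1}, {"dx": 0, "dy": 0, "dz": 0, "spin": 0, "hand": 1}]}}

```text
time_s: 7.5
position: [0.5766, -0.0553, 0.0993]
orientation: [-3.141, -0.0, 1.535]
ft_force: [0.4, -0.2, -1.8]
width: 0.158
gripper_force: 39.9
```

>>> {"fn": "send_rows", "kwargs": {"moves": [{"dx": 0, "dy": 0, "dz": -0.05, "spin": 0, "hand": 1}, {"dx": 0, "dy": 0, "dz": 0, "spin": 0, "hand": 1}]}}

```text
time_s: 7.7
position: [0.5767, -0.0553, 0.099]
orientation: [3.142, -0.0, 1.535]
ft_force: [0.1, 0.6, 0.3]
width: 0.156
gripper_force: 40.1
```

>>> {"fn": "send_rows", "kwargs": {"moves": [{"dx": 0, "dy": 0, "dz": -0.05, "spin": 0, "hand": 1}, {"dx": 0, "dy": 0, "dz": 0, "spin": 0, "hand": 1}]}}

```text
time_s: 7.9
position: [0.5767, -0.0553, 0.0987]
orientation: [3.141, -0.0, 1.535]
ft_force: [-1.3, 0.4, 3.9]
width: 0.156
gripper_force: 40.8
```

>>> {"fn": "send_rows", "kwargs": {"moves": [{"dx": 0, "dy": 0, "dz": -0.05, "spin": 0, "hand": 1}, {"dx": 0, "dy": 0, "dz": 0, "spin": 0, "hand": 1}]}}

```text
time_s: 8.1
position: [0.5768, -0.0553, 0.0986]
orientation: [3.141, -0.0, 1.535]
ft_force: [-2.8, 0.6, 8.8]
width: 0.154
gripper_force: 41.6
```

Contact is on the flat top (z≈0.099, about 4 mm below rim level, so the lugs are inside the bore). Now turning back anticlockwise, compensating for the ~2 mm offset between tool and plug axis.

>>> {"fn": "send_rows", "kwargs": {"moves": [{"dx": -0.02, "dy": 0, "dz": 0, "spin": 5, "hand": 1}, {"dx": -0.02, "dy": 0, "dz": 0, "spin": 5, "hand": 1}, {"dx": 0, "dy": 0, "dz": 0, "spin": 0, "hand": 1}]}}

```text
time_s: 8.4
position: [0.5772, -0.0555, 0.0987]
orientation: [3.139, 0.0, 1.712]
ft_force: [1.1, -0.6, 6.1]
width: 0.158
gripper_force: 41.0
```

>>> {"fn": "send_rows", "kwargs": {"moves": [{"dx": -0.02, "dy": -0.01, "dz": 0, "spin": 5, "hand": 1}, {"dx": -0.02, "dy": 0, "dz": 0, "spin": 5, "hand": 1}, {"dx": 0, "dy": 0, "dz": 0, "spin": 0, "hand": 1}]}}

```text
time_s: 8.7
position: [0.5769, -0.0556, 0.0987]
orientation: [3.139, 0.001, 1.887]
ft_force: [0.0, 1.0, 5.1]
width: 0.158
gripper_force: 40.9
```

>>> {"fn": "send_rows", "kwargs": {"moves": [{"dx": -0.02, "dy": -0.01, "dz": 0, "spin": 5, "hand": 1}, {"dx": -0.02, "dy": 0, "dz": 0, "spin": 5, "hand": 1}, {"dx": 0, "dy": 0, "dz": 0, "spin": 0, "hand": 1}]}}

```text
time_s: 9.0
position: [0.5764, -0.0558, 0.0987]
orientation: [3.14, 0.001, 2.061]
ft_force: [-0.4, -0.2, 5.5]
width: 0.158
gripper_force: 41.0
```

>>> {"fn": "send_rows", "kwargs": {"moves": [{"dx": -0.02, "dy": -0.01, "dz": 0, "spin": 4, "hand": 1}, {"dx": 0, "dy": 0, "dz": 0, "spin": 0, "hand": 1}]}}

```text
time_s: 9.2
position: [0.576, -0.0559, 0.0987]
orientation: [3.14, 0.001, 2.13]
ft_force: [-0.2, -1.0, 6.6]
width: 0.155
gripper_force: 41.1
```

>>> {"fn": "send_rows", "kwargs": {"moves": [{"dx": -0.01, "dy": -0.01, "dz": 0, "spin": 4, "hand": 1}, {"dx": 0, "dy": 0, "dz": 0, "spin": 0, "hand": 1}]}}

```text
time_s: 9.4
position: [0.5756, -0.0561, 0.0987]
orientation: [3.141, 0.001, 2.2]
ft_force: [-1.7, -0.1, 8.1]
width: 0.156
gripper_force: 41.2
```

>>> {"fn": "send_rows", "kwargs": {"moves": [{"dx": -0.01, "dy": -0.01, "dz": 0, "spin": 4, "hand": 1}, {"dx": 0, "dy": 0, "dz": 0, "spin": 0, "hand": 1}]}}

```text
time_s: 9.6
position: [0.5757, -0.0561, 0.0987]
orientation: [3.14, 0.001, 2.27]
ft_force: [-0.6, 0.1, 7.6]
width: 0.161
gripper_force: 41.2
```

>>> {"fn": "send_rows", "kwargs": {"moves": [{"dx": -0.01, "dy": -0.01, "dz": 0, "spin": 4, "hand": 1}, {"dx": 0, "dy": 0, "dz": 0, "spin": 0, "hand": 1}]}}

```text
time_s: 9.8
position: [0.5759, -0.0558, 0.0985]
orientation: [3.14, 0.001, 2.339]
ft_force: [1.1, 0.5, 4.5]
width: 0.161
gripper_force: 40.8
```

>>> {"fn": "send_rows", "kwargs": {"moves": [{"dx": -0.01, "dy": -0.01, "dz": 0, "spin": 3, "hand": 1}, {"dx": 0, "dy": 0, "dz": 0, "spin": 0, "hand": 1}]}}

```text
time_s: 10.0
position: [0.5749, -0.056, 0.0979]
orientation: [3.141, 0.0, 2.389]
ft_force: [-0.4, 0.1, -1.7]
width: 0.156
gripper_force: 39.9
```

>>> {"fn": "send_rows", "kwargs": {"moves": [{"dx": -0.01, "dy": -0.01, "dz": 0, "spin": 3, "hand": 1}, {"dx": 0, "dy": 0, "dz": 0, "spin": 0, "hand": 1}]}}

```text
time_s: 10.2
position: [0.574, -0.0563, 0.0974]
orientation: [-3.14, -0.001, 2.441]
ft_force: [-0.3, -1.0, -1.7]
width: 0.159
gripper_force: 39.8
```

>>> {"fn": "send_rows", "kwargs": {"moves": [{"dx": -0.01, "dy": -0.01, "dz": 0, "spin": 3, "hand": 1}, {"dx": 0, "dy": 0, "dz": 0, "spin": 0, "hand": 1}]}}

```text
time_s: 10.4
position: [0.5742, -0.0563, 0.0975]
orientation: [-3.141, -0.001, 2.493]
ft_force: [0.1, -0.0, -0.9]
width: 0.157
gripper_force: 39.8
```

>>> {"fn": "send_rows", "kwargs": {"moves": [{"dx": -0.01, "dy": -0.01, "dz": 0, "spin": 3, "hand": 1}, {"dx": 0, "dy": 0, "dz": 0, "spin": 0, "hand": 1}]}}

```text
time_s: 10.6
position: [0.5743, -0.0563, 0.0977]
orientation: [-3.141, -0.001, 2.545]
ft_force: [-0.4, -0.0, -1.3]
width: 0.155
gripper_force: 39.9
```

Dropped in at yaw ≈2.38. Backing to mid-play and lowering gently.

>>> {"fn": "send_rows", "kwargs": {"moves": [{"dx": 0.01, "dy": 0.01, "dz": 0, "spin": -5, "hand": 1}, {"dx": 0, "dy": 0, "dz": -0.1, "spin": 0, "hand": 1}, {"dx": 0, "dy": 0, "dz": 0, "spin": 0, "hand": 1}]}}

```text
time_s: 10.9
position: [0.5745, -0.0561, 0.0967]
orientation: [-3.141, -0.0, 2.46]
ft_force: [0.3, -0.4, -2.0]
width: 0.155
gripper_force: 39.8
```

>>> {"fn": "send_rows", "kwargs": {"moves": [{"dx": 0, "dy": 0, "dz": -0.1, "spin": 0, "hand": 1}, {"dx": 0, "dy": 0, "dz": 0, "spin": 0, "hand": 1}]}}

```text
time_s: 11.1
position: [0.5746, -0.0562, 0.0958]
orientation: [-3.141, -0.0, 2.46]
ft_force: [0.5, 0.1, -1.2]
width: 0.162
gripper_force: 39.8
```

>>> {"fn": "send_rows", "kwargs": {"moves": [{"dx": 0, "dy": 0, "dz": -0.1, "spin": 0, "hand": 1}, {"dx": 0, "dy": 0, "dz": 0, "spin": 0, "hand": 1}]}}

```text
time_s: 11.3
position: [0.5746, -0.0562, 0.0948]
orientation: [-3.142, -0.0, 2.46]
ft_force: [0.4, 0.2, -1.6]
width: 0.158
gripper_force: 39.8
```

>>> {"fn": "send_rows", "kwargs": {"moves": [{"dx": 0, "dy": 0, "dz": -0.1, "spin": 0, "hand": 1}, {"dx": 0, "dy": 0, "dz": -0.1, "spin": 0, "hand": 1}, {"dx": 0, "dy": 0, "dz": 0, "spin": 0, "hand": 1}]}}

```text
time_s: 11.6
position: [0.5746, -0.0562, 0.0928]
orientation: [-3.141, -0.0, 2.46]
ft_force: [-0.1, -0.7, -1.8]
width: 0.154
gripper_force: 39.8
```

>>> {"fn": "send_rows", "kwargs": {"moves": [{"dx": 0, "dy": 0, "dz": -0.1, "spin": 0, "hand": 1}, {"dx": 0, "dy": 0, "dz": 0, "spin": 0, "hand": 1}]}}

```text
time_s: 11.8
position: [0.5746, -0.0562, 0.0918]
orientation: [-3.141, -0.0, 2.46]
ft_force: [0.1, -0.1, -1.1]
width: 0.158
gripper_force: 39.8
```

>>> {"fn": "send_rows", "kwargs": {"moves": [{"dx": 0, "dy": 0, "dz": -0.07, "spin": 0, "hand": 1}, {"dx": 0, "dy": 0, "dz": 0, "spin": 0, "hand": 1}]}}

```text
time_s: 12.0
position: [0.5748, -0.0562, 0.0913]
orientation: [3.141, 0.0, 2.46]
ft_force: [-0.7, 0.4, -0.6]
width: 0.161
gripper_force: 40.1
```

>>> {"fn": "send_rows", "kwargs": {"moves": [{"dx": 0.01, "dy": 0.02, "dz": -0.02, "spin": -6, "hand": 1}, {"dx": 0.02, "dy": 0.02, "dz": -0.04, "spin": -6, "hand": 1}, {"dx": 0, "dy": 0, "dz": 0, "spin": 0, "hand": 1}]}}

```text
time_s: 12.3
position: [0.575, -0.0556, 0.0906]
orientation: [-3.141, 0.0, 2.249]
ft_force: [-1.2, -0.3, -0.8]
width: 0.161
gripper_force: 39.9
```

>>> {"fn": "send_rows", "kwargs": {"moves": [{"dx": 0.01, "dy": 0.01, "dz": -0.04, "spin": -6, "hand": 1}, {"dx": 0.02, "dy": 0.02, "dz": -0.04, "spin": -6, "hand": 1}, {"dx": 0, "dy": 0, "dz": 0, "spin": 0, "hand": 1}]}}

```text
time_s: 12.6
position: [0.5752, -0.0553, 0.0897]
orientation: [-3.141, 0.0, 2.042]
ft_force: [0.4, -0.4, -2.4]
width: 0.157
gripper_force: 39.9
```

>>> {"fn": "send_rows", "kwargs": {"moves": [{"dx": 0.02, "dy": 0.01, "dz": -0.04, "spin": -6, "hand": 1}, {"dx": 0.02, "dy": 0.01, "dz": -0.04, "spin": -6, "hand": 1}, {"dx": 0, "dy": 0, "dz": 0, "spin": 0, "hand": 1}]}}

```text
time_s: 12.9
position: [0.5756, -0.0552, 0.0889]
orientation: [-3.141, 0.0, 1.835]
ft_force: [-0.6, -0.5, -0.7]
width: 0.157
gripper_force: 39.9
```

>>> {"fn": "send_rows", "kwargs": {"moves": [{"dx": 0.02, "dy": 0.01, "dz": -0.04, "spin": -6, "hand": 1}, {"dx": 0.02, "dy": 0.01, "dz": -0.04, "spin": -6, "hand": 1}, {"dx": 0, "dy": 0, "dz": 0, "spin": 0, "hand": 1}]}}

```text
time_s: 13.2
position: [0.576, -0.055, 0.0881]
orientation: [-3.141, 0.0, 1.626]
ft_force: [0.0, -0.0, -1.3]
width: 0.162
gripper_force: 39.9
```

>>> {"fn": "send_rows", "kwargs": {"moves": [{"dx": 0.02, "dy": 0, "dz": -0.04, "spin": -6, "hand": 1}, {"dx": 0.02, "dy": 0, "dz": -0.04, "spin": -6, "hand": 1}, {"dx": 0, "dy": 0, "dz": 0, "spin": 0, "hand": 1}]}}

```text
time_s: 13.5
position: [0.5764, -0.055, 0.0873]
orientation: [-3.141, 0.0, 1.417]
ft_force: [-0.1, -0.3, -0.8]
width: 0.151
gripper_force: 39.9
```

>>> {"fn": "send_rows", "kwargs": {"moves": [{"dx": 0.02, "dy": 0, "dz": -0.04, "spin": -6, "hand": 1}, {"dx": 0, "dy": 0, "dz": 0, "spin": 0, "hand": 1}]}}

```text
time_s: 13.7
position: [0.5766, -0.0551, 0.087]
orientation: [-3.141, 0.0, 1.313]
ft_force: [0.0, 0.2, -1.2]
width: 0.158
gripper_force: 39.9
```

>>> {"fn": "send_rows", "kwargs": {"moves": [{"dx": 0.02, "dy": 0, "dz": -0.05, "spin": -6, "hand": 1}, {"dx": 0, "dy": 0, "dz": 0, "spin": 0, "hand": 1}]}}

```text
time_s: 13.9
position: [0.5769, -0.0551, 0.0865]
orientation: [3.142, 0.0, 1.208]
ft_force: [0.8, -0.1, -1.8]
width: 0.16
gripper_force: 40.0
```

>>> {"fn": "send_rows", "kwargs": {"moves": [{"dx": 0.02, "dy": 0, "dz": -0.04, "spin": -4, "hand": 1}, {"dx": 0, "dy": 0, "dz": 0, "spin": 0, "hand": 1}]}}

```text
time_s: 14.1
position: [0.5773, -0.0552, 0.0864]
orientation: [3.141, 0.0, 1.139]
ft_force: [1.7, 0.3, 1.0]
width: 0.157
gripper_force: 40.3
```

>>> {"fn": "send_rows", "kwargs": {"moves": [{"dx": 0, "dy": 0, "dz": -0.03, "spin": -4, "hand": 1}, {"dx": 0, "dy": 0, "dz": 0, "spin": 0, "hand": 1}]}}

```text
time_s: 14.3
position: [0.5775, -0.0553, 0.0863]
orientation: [3.14, -0.0, 1.068]
ft_force: [1.1, 0.8, 4.2]
width: 0.159
gripper_force: 40.8
```

```bash
python3 - <<'E'
from h import *
o=ctrl.get_obs();print(o["position"],o["orientation"],o["ft_force"],o["moment"])
E
```

```text
[ 0.57754034 -0.05533866  0.08634856] [ 3.14049060e+00 -2.62264101e-04  1.06785040e+00] [1.06263478 0.82705096 4.15631431] [-0.01794349 -0.00345977 -0.10781111]
```

>>> {"fn": "send_rows", "kwargs": {"moves": [{"dx": 0, "dy": 0, "dz": 0, "spin": -3, "hand": 1}, {"dx": 0, "dy": 0, "dz": 0, "spin": 0, "hand": 1}]}}

```text
time_s: 14.5
position: [0.5776, -0.0554, 0.0864]
orientation: [3.14, -0.0, 1.015]
ft_force: [0.4, -0.6, 3.9]
width: 0.158
gripper_force: 40.9
```

```bash
python3 - <<'E'
from h import *
o=ctrl.get_obs();print(o["position"],o["orientation"],o["ft_force"],o["moment"])
E
```

```text
[ 0.57759019 -0.05538784  0.08635949] [ 3.14040116e+00 -3.50888769e-04  1.01532395e+00] [ 0.43501033 -0.63712312  3.9181846 ] [-0.0578956  -0.02349159 -0.03105339]
```

The height no longer changes with turning, so the flange is on the rim. Releasing and withdrawing.

>>> {"fn": "send_rows", "kwargs": {"moves": [{"dx": 0, "dy": 0, "dz": 0.03, "spin": 0, "hand": 0.8}, {"dx": 0, "dy": 0, "dz": 0, "spin": 0, "hand": 0.5}, {"dx": 0, "dy": 0, "dz": 0, "spin": 0, "hand": 0.4}, {"dx": 0, "dy": 0, "dz": 0, "spin": 0, "hand": 0.4}, {"dx": 0, "dy": 0, "dz": 0, "spin": 0, "hand": 0.4}, {"dx": 0, "dy": 0, "dz": 1, "spin": 0, "hand": 0.4}, {"dx": 0, "dy": 0, "dz": 3, "spin": 0, "hand": 0.4}, {"dx": 0, "dy": 0, "dz": 4, "spin": 0, "hand": 0.4}, {"dx": 0, "dy": 0, "dz": 4, "spin": 0, "hand": 0.4}, {"dx": 0, "dy": 0, "dz": 0, "spin": 0, "hand": 0.4}]}}

```text
time_s: 15.5
position: [0.5796, -0.0563, 0.2119]
orientation: [3.134, -0.004, 1.011]
ft_force: [-0.2, 0.2, -1.4]
width: 0.6
gripper_force: 0.0
```

```bash
python3 - <<'E'
from h import *
c=ctrl.calibration("wrist");w=ctrl.snapshot("wrist")
s=ctrl.snapshot("side")
a=cv2.resize(s[170:270,205:325],(600,500),interpolation=cv2.INTER_CUBIC)
cv2.imwrite("pics/f.png",np.hstack([cv2.resize(a,(400,333)),cv2.resize(w,(400,333))]))
print(proj(ctrl.calibration("side"),[[.576,-.058,.072],[.576,-.058,.148]]),proj(c,[[.576,-.058,.118]]))
from scipy.optimize import least_squares
h=cv2.cvtColor(w,cv2.COLOR_BGR2HSV);m=cv2.inRange(h,(18,120,40),(32,255,255))
ct=max(cv2.findContours(m,0,1)[0],key=cv2.contourArea)[:,0,:]
p=plane(c,ct,.078)[:,:2];f=least_squares(lambda q:np.hypot(*(p-q[:2]).T)-.0325,[.576,-.058],loss="soft_l1",f_scale=.001);print(f.x.round(4))
E
```

```text
[[260.95913899 209.40304477]
 [260.23876604 184.66434311]] [[276.81583601 215.71526676]]
[0.4137 0.0043]
```

View pics/f.png

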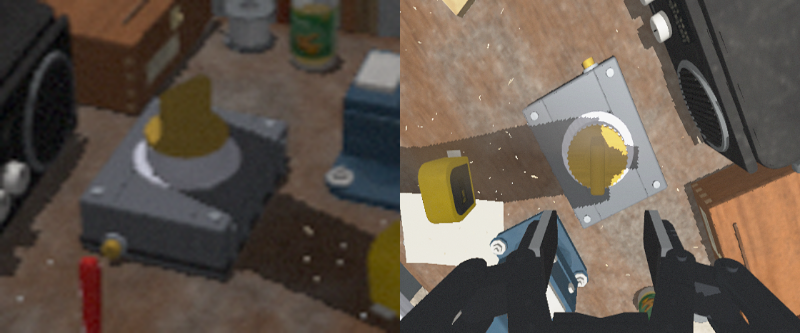

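Final view: the plug sits upright on the neck with its flange over the ring, bystanders undisturbed, gripper clear. (The fit caught the tape, so I'll redo it near the plug and hand in if it's centred.)

```bash
python3 - <<'E'
from h import *
from scipy.optimize import least_squares
c=ctrl.calibration("wrist");w=ctrl.snapshot("wrist")
h=cv2.cvtColor(w,cv2.COLOR_BGR2HSV);m=cv2.inRange(h,(18,100,40),(34,255,255));m[:,:210]=0;m[:,345:]=0;m[:120]=0;m[260:]=0
ct=max(cv2.findContours(m,0,1)[0],key=cv2.contourArea)[:,0,:]
p=plane(c,ct[ct[:,1]<215],.078)[:,:2];f=least_squares(lambda q:np.hypot(*(p-q[:2]).T)-.0325,[.576,-.058],loss="soft_l1",f_scale=.001);print(f.x.round(4),np.abs(f.fun).mean())
if np.hypot(*(f.x-[.576,-.058]))<.004: print(ctrl.job_done())
E
```

```text
[ 0.5734 -0.0632] 0.005713225341479356
```

```bash
python3 - <<'E'
from h import *
c=ctrl.calibration("wrist");w=ctrl.snapshot("wrist")
a=w[120:280,200:360].astype(int);m=((a[...,2]-a[...,0])>45).astype(np.uint8)*255
m=cv2.morphologyEx(m,cv2.MORPH_OPEN,np.ones((5,5)))
n,l,s,cc=cv2.connectedComponentsWithStats(m);print(s[1:],cc[1:]+[200,120])
for r in range(0,160,8):print(r+120,"".join(".#"[v>0] for v in m[r,::2]))
print(proj(c,[[.576+.0325*np.cos(t),-.058+.0325*np.sin(t),.078] for t in np.arange(0,6.3,np.pi/4)]).round(0).tolist(),proj(c,[[.576,-.058,.118]]))
E
```

```text
[[ 145    0   12   15  132]
 [ 157    9    3    5   15]
 [  40   39   84   90 5421]
 [  16  127   36   33  538]
 [   0  129    8   10   62]] [[350.60606061 126.24242424]
 [358.         131.        ]
 [281.67367644 201.0750784 ]
 [234.10780669 262.3866171 ]
 [203.06451613 253.        ]]Traceback (most recent call last):
  File "<stdin>", line 6, in <module>
  File "<stdin>", line 6, in <genexpr>
TypeError: string indices must be integers, not 'numpy.bool'
```

```bash
python3 - <<'E'
from h import *
c=ctrl.calibration("wrist");w=ctrl.snapshot("wrist")
q=proj(c,[[.576+.0325*np.cos(t),-.058+.0325*np.sin(t),.078] for t in np.arange(0,6.3,.05)]);print("pred flange",q.min(0),q.max(0))
a=w.astype(int);m=((a[...,2]-a[...,0])>45).astype(np.uint8)*255;m[:155]=0;m[252:]=0;m[:,:235]=0;m[:,330:]=0
m=cv2.morphologyEx(m,cv2.MORPH_OPEN,np.ones((5,5)))
ct=max(cv2.findContours(m,0,1)[0],key=cv2.contourArea)[:,0,:];ct=ct[ct[:,1]<222]
from scipy.optimize import least_squares
p=plane(c,ct,.078)[:,:2];f=least_squares(lambda q:np.hypot(*(p-q[:2]).T)-.0325,[.576,-.058],loss="soft_l1",f_scale=.0005);print(f.x.round(4),np.abs(f.fun).mean())
print(ctrl.get_obs()["position"])
E
```

```text
pred flange [240.3597893  158.24108495] [325.47072489 239.80204932]
[ 0.5754 -0.0581] 0.0004937761084364463
[ 0.5763815  -0.05483822  0.20519934]
```

Seen flange box (240–324, from row 159) matches the prediction (240–325, from row 158). The plug is centred within 0.6 mm, so I'm handing in.

```bash
python3 -c "
from cell import ctrl
print(ctrl.job_done())"
```

```text
the job is handed in; nothing more can be done
None
```

The plug is screwed in until its height stopped changing with turning (flange on the rim), measured within 0.6 mm of the neck's centre and released; the job is handed in, with no verdict returned.

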